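# Set and hold the inspection camera boom

### The job

Bring the inspection camera over the green circuit board on the pale printed sheet: with its telescopic arm still pushed in, swing the boom round past the pink bottle beside it to its end stop. Then squeeze the grip so that the orange lock button on its side is pressed in, pull the arm out until its pointer stands at the red mark on the scale, and finish while still holding the grip there, with the button squeezed and the boom at its stop. Do not disturb the bottle, the circuit board or the swab tub.

Things in the scene. Friction and masses are not known exactly. Their poses are not given: they have to be found in the camera images.
- pivot (a point): Top of the boom on its vertical pivot axis, 107 mm above the bench. A round dark foot (80 mm across, fixed) and column carry the boom: a grey channel 44 mm wide, 22 mm thick, underside 85 mm above the bench, from 25 mm behind to 235 mm in front of the pivot. Its pivot cap rises to 122 mm.
- boom (a joint): Swing of the boom in rad: 0 at its end stop over the circuit board, growing as the boom is swung away from it (clockwise seen from above), up to 1.35. It starts parked at 0.7 to 1.1; so the swing to the stop is anticlockwise from above by this angle. Light friction (about 0.06 Nm), it stays where it is left.
- grip (a point): Point to pinch in the black grip block that stands on the boom and moves with the arm: 137 mm above the bench, 85 mm + slide from the pivot. Pinch across the boom from above. Block 34 mm along the boom, top 154 mm up; 36 mm across with the button, 31 mm pressed. x axis along the boom, away from the pivot. Boom top 30 mm below: keep fingertips 5 mm off it.
- slide (a joint): How far the inner arm (with grip block, pointer and camera) is pulled out, in m: 0 pushed in, 0.110 fully out. It slides straight along the boom away from the pivot. Locked (about 1.5 mm of play, a catch every 10 mm) unless the lock button is pressed; unlocked, a spring draws it back in with 2 to 3.5 N.
- lock (a joint): Orange lock button on the side of the grip block, on the right when looking out along the boom from the pivot, 27 x 26 mm, at the height of grip: 0 out, 0.005 m fully pressed in across the boom. Unlocks at about 0.0035; a spring of up to 6.5 N pushes it out. A pinch of 15 N or more over block and button presses it fully.
- mark (a joint): Place of the red mark on the scale, in m, between 0.050 and 0.090, fixed by a stiff clamp. When slide equals this value the pointer stands exactly at the mark.
- mark_line (a point): The red mark: a small red clip on the edge of the boom's top, beside the white scale with black ticks every 5 mm; this point is at the middle of its 4 mm wide bar, 115 mm plus mark from the pivot along the boom. Its x axis points along the boom.
- pointer (a point): Tip of the orange pointer that lies on the scale 30 mm ahead of the middle of the grip block; it moves with the block. 115 mm plus slide from the pivot along the boom.
- camera (a point): Top of the black upright camera head (43 mm across, from 64 to 109 mm above the bench, with a 4 mm blue cap) at the end of the inner arm, on the boom's centre line, 260 mm plus slide from the pivot. This point is 109 mm above the bench.
- grip_block: The black grip block itself with the lock button; its origin is under the middle of the block on the boom's centre line at the height 108 mm, x along the boom away from the pivot, z up.
- swab_tub: Clear tub of cotton swabs, 58 mm across, 71 mm high, loose on the bench to the left of the boom's foot. Origin at the centre of its underside.
- circuit_board: Loose green circuit board, 62 x 45 x 4 mm, on a 6 mm thick pale printed sheet on the bench, below where the camera ends. Origin at the centre of its underside.
- alcohol_bottle: Pink dispenser bottle with white top, 52 mm across, 130 mm high, loose on the bench about 328 mm from the pivot, some 0.26 rad before the end stop. The camera head passes on its pivot side with 15 to 25 mm to spare while the arm is pushed in, and would strike it with the arm out by 15 to 25 mm or more. Origin at the centre of its underside.

How it is judged:
By the outcome, as a careful person would: the job done as asked, in the order asked, and still so for the second after the job is handed in, while the arm keeps its last pose, push and grip.
It also fails if it takes over 42 s, if anything falls off the work surface, if the arm or the gripper's body presses on something with over 40 N, if the wrist force passes 120 N, or if a joint passes its speed limit or range.

### The arm

A 6-joint arm with a two-finger parallel gripper is mounted at the origin on a cart in front of the work surface, level with it; the furniture and walls round the work are solid. World frame = base frame: x ahead of the robot, y to its left, z up, the work surface at z = 0. Lengths are in m, angles in rad, forces in N, time in s.
With the tool pointing down it reaches from about 0.425 to 0.925 m from the base axis. Payload 12.5 kg.
Tool frame: the origin (TCP) lies between the finger pads; the fingertips stand 19 mm ahead of it and the grasp point (between the pads) is the TCP; z points along the fingers, y is the line along which they close (so a half turn about z gives the same grasp; the last joint's range is limited). The gripper opens to 85 mm and grips with 20 to 120 N. Pads are 22 mm wide; open, the fingers measure 114 mm over their backs; the gripper's body (76 mm by 85 mm) begins 54 mm behind the grasp point. The pads swing forward as they close: fully open they stand 13 mm farther back than shut.
Start: joints at [-0.106, 0.491, 1.559, -0, 1.092, -0.106], TCP at [0.625, 0, 0.25] pointing down, gripper open.
Joint ranges: [-3.1, 3.1], [-0.84, 2.19], [0.05, 2.79], [-1.13, 4.28], [0.06, 2.93], [-2.69, 2.69]. Speed limits (rad/s): [2.22, 2.22, 2.79, 3.14, 3.14, 3.14].

### API

Orientations are given as a rotation vector (axis times angle).
In Python, from rig import ctrl, cams, workorder gives the robot as it stands. The module is installed in compiled form; this text tells all that it offers.
- The arm moves only by the shell command python3 -m creep 'ROWS' [FORCE]. ROWS is JSON, a list of rows, each an object with "gripper": the opening, from 0 (shut) to 1 (fully open); "linear": the shift along the tool's x, y, z in units of 0.3 m (1.0 is 0.3 m), a list of three; "delta_rot": the turn, a rotation vector about the tool's x, y, z in units of 90 degrees (1.0 is 90 degrees), a list of three. A call has 1 to 12 rows; each row is the pose to reach, as a shift and turn from the pose commanded when the call began, along the tool's axes at that moment; what a row does not reach only later rows make up. A row lasts 1/12 s, in which the tool goes at most 41.7 mm and 7.16 degrees, less where a joint would pass 70% of its speed; a pose out of reach is approached as far as the arm can. A call with a number of a shift or a turn outside -1 to 1 is refused whole. A call with a gripper value outside its range is refused whole. The fingers move at their own pace and stop on an object; FORCE is the grip in N (left out, the last holds). Time passes only in rows, so rows that repeat a pose let the fingers close. It gives the time, the measured TCP pose, the force, the opening and the grip force at its end, in the units of the state.
- ctrl.sense(): the state, without advancing time (a new reading comes with each control period).
- cams.read_camera(name): name is "scene" or "side" or "wrist"; returns a dict with "pixels" (400x640x3 uint8, red, green, blue), "z_map" (400x640 float32, m along the optical axis (not along the pixel's ray), 0 where there is no reading), "mtx" (3x3 intrinsics, pixels), "k1" (the pictures are not rectified: a ray, as slopes to the right and down, at radius r is drawn at 1 + k1 r^2 times it, then the intrinsics apply), "extrinsics" (4x4, takes a point from camera to world coordinates); the wrist camera has in their place "mount" (4x4, takes a point from camera to tool coordinates, whose origin is the TCP and whose axes are the flange's). Camera axes: x right, y up, looking along -z (the intrinsics and any distortion apply to the point x, -y, -z); pixel columns grow to the right and rows downward; lengths in m; the calibration is good to about 2 mm. A picture is of the moment at which its call begins: read the wrist's pose just before it.
- workorder.sign_off(): hands the job in; it is judged then, once.
The state is a dict: "time": time; "qpos": joint angles; "joint_velocities": joint speeds; "joint_efforts": joint torques, N m; "ee_pos": TCP position; "orientation": TCP orientation; "ft_force": force on the tool from outside, world axes, zero at the start; "wrist_torque": the same for the moment, N m; "opening": finger opening in m; "gripper_force": force on a finger pad.
Only numpy, scipy, OpenCV 4.12 (cv2) and the standard library are available. Lean on these libraries where they do the work, as an engineer would, in place of code of your own. Each camera call takes 0.05 s, during which the arm holds its last target. There are 200 camera calls.

## Working session

There is one attempt and no reset: what is moved stays moved. The work goes in short steps, Python scripts to look and compute and a shell command to move; the robot and the scene stay as the last step left them, time stands still between calls to the robot, and variables do not carry over. Pictures are saved under pics/ and viewed, at most 10 in all, crops included, and the job is handed in when it is done.

```bash
mkdir -p pics; cat > h.py <<'E'
import numpy as np, cv2
from rig import ctrl, cams, workorder
from scipy.spatial.transform import Rotation as R
def shot(n):
    s=ctrl.sense(); c=cams.read_camera(n)
    if 'extrinsics' in c: T=np.array(c['extrinsics'])
    else:
        W=np.eye(4); W[:3,:3]=R.from_rotvec(s['orientation']).as_matrix(); W[:3,3]=s['ee_pos']; T=W@np.array(c['mount'])
    return c,T
def cloud(c,T):
    K=np.array(c['mtx']); k=c['k1']; h,w=c['z_map'].shape
    u,v=np.meshgrid(np.arange(w),np.arange(h))
    D=np.array([k,0,0,0,0],float)
    p=cv2.undistortPoints(np.stack([u,v],-1).reshape(-1,1,2).astype(float),K,D).reshape(h,w,2)
    z=c['z_map']; P=np.stack([p[...,0]*z,-p[...,1]*z,-z],-1)
    X=P@T[:3,:3].T+T[:3,3]; X[z<=0]=np.nan
    return X
def save(c,f): cv2.imwrite(f,cv2.cvtColor(c['pixels'],cv2.COLOR_RGB2BGR))
E
python3 - <<'E'
from h import *
s=ctrl.sense(); print(s)
for n in ['scene','side','wrist']:
    c,T=shot(n); save(c,f'pics/{n}0.png'); np.savez(f'{n}0.npz',X=cloud(c,T),p=c['pixels'],T=T,K=c['mtx'],k=c['k1'])
    print(n,T.round(3).tolist())
a=[cv2.imread(f'pics/{n}0.png') for n in ['scene','side']]
cv2.imwrite('pics/both.png',cv2.resize(np.vstack(a),(480*1,600)))
E
```

```text
{'time': 0.0, 'qpos': array([-1.05606852e-01,  4.91574035e-01,  1.55947030e+00,  1.93392030e-05,
        1.09168682e+00, -1.05593957e-01]), 'joint_velocities': array([-0.00047688, -0.0016743 ,  0.00134844,  0.00014501,  0.00045648,
        0.00169664]), 'joint_efforts': array([-2.53899279e-04, -6.18447447e+01, -2.61596632e+01, -1.41405640e-04,
        4.01603000e-03, -9.44706159e-06]), 'ee_pos': array([6.24790210e-01, 4.47547047e-05, 2.49711552e-01]), 'orientation': array([-2.22083186e+00, -2.22078340e+00,  1.10294322e-03]), 'ft_force': array([ 0.18027415, -0.26267037, -0.285534  ]), 'wrist_torque': array([-0.01007245,  0.04022464, -0.03159268]), 'gripper_force': 0.0, 'opening': 0.08529692872662868}
scene [[0.846, 0.229, -0.481, 0.096], [-0.533, 0.37, -0.761, -0.537], [0.004, 0.9, 0.435, 0.503], [0.0, 0.0, 0.0, 1.0]]
side [[-0.896, 0.159, -0.415, 0.1], [-0.444, -0.326, 0.835, 0.977], [-0.003, 0.932, 0.363, 0.5], [0.0, 0.0, 0.0, 1.0]]
wrist [[1.0, -0.001, 0.002, 0.625], [0.001, 0.954, 0.301, 0.078], [-0.002, -0.301, 0.954, 0.373], [0.0, 0.0, 0.0, 1.0]]
```

View pics/scene0.png

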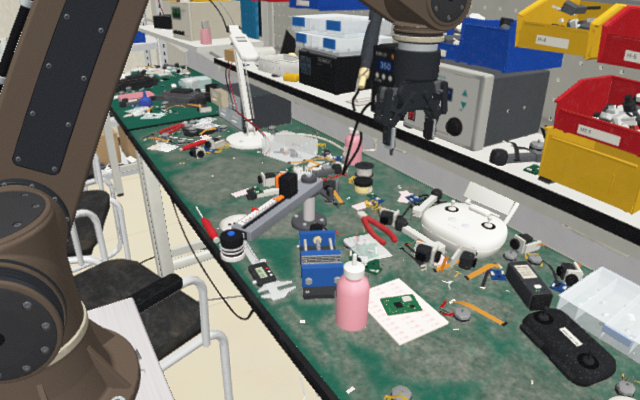

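View pics/wrist0.png

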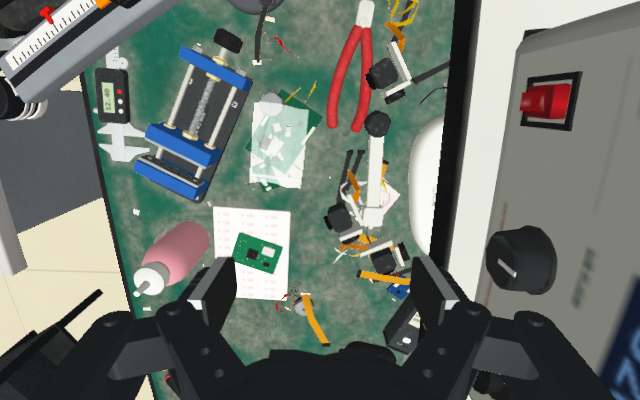

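The scene view shows the boom's column at about (308,200), the grip block at (288,185), the camera head at (232,245), the bottle at (353,297) and the board at (402,303). In the wrist view the boom is at upper left and the red clip at (45,15).

```bash
python3 - <<'E'
from h import *
d=np.load('scene0.npz'); X=d['X']; p=d['p'].astype(int)
for u,v in [(308,200),(288,178),(288,190),(262,213),(232,232),(232,245),(320,170),(330,168),(353,268),(353,300),(402,303),(335,190),(362,180)]: print('scene',u,v,X[v,u].round(3))
d2=np.load('wrist0.npz'); 
for u,v in [(45,15),(30,60),(60,40),(10,100),(145,280),(185,250),(258,253)]: print('wrist',u,v,d2['X'][v,u].round(3),d2['p'][v,u])
a=cv2.imread('pics/scene0.png')[140:270,200:400]; b=cv2.imread('pics/side0.png')
a=cv2.resize(a,(640,416),interpolation=cv2.INTER_CUBIC)
cv2.imwrite('pics/m.png',cv2.resize(np.vstack([a[:, :],b]),(470,600),interpolation=cv2.INTER_AREA)); cv2.imwrite('pics/a.png',a)
E
```

```text
scene 308 200 [0.544 0.204 0.065]
scene 288 178 [0.471 0.158 0.151]
scene 288 190 [0.468 0.154 0.128]
scene 262 213 [0.401 0.133 0.107]
scene 232 232 [0.325 0.092 0.11 ]
scene 232 245 [0.316 0.073 0.097]
scene 320 170 [0.694 0.39  0.034]
scene 330 168 [0.725 0.388 0.034]
scene 353 268 [ 0.438 -0.1    0.11 ]
scene 353 300 [ 0.43  -0.115  0.063]
scene 402 303 [ 0.537 -0.113  0.008]
scene 335 190 [0.662 0.273 0.031]
scene 362 180 [0.752 0.283 0.032]
wrist 45 15 [0.395 0.156 0.109] [240  31  19]
wrist 30 60 [0.372 0.122 0.107] [155 161 166]
wrist 60 40 [0.403 0.137 0.106] [37 38 41]
wrist 10 100 [0.341 0.09  0.106] [20 21 23]
wrist 145 280 [ 0.444 -0.087  0.112] [227 227 220]
wrist 185 250 [ 0.465 -0.078  0.061] [160 110 114]
wrist 258 253 [ 0.537 -0.11   0.006] [ 34 104  71]
```

View pics/side0.png

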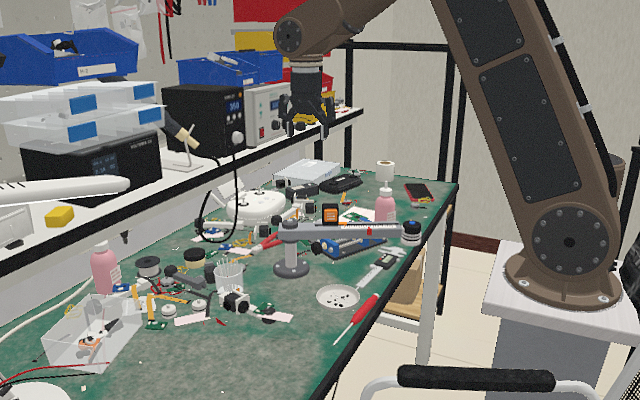

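View pics/a.png

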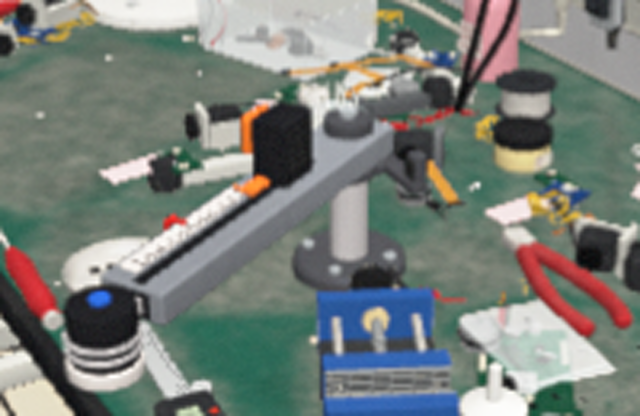

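The side view shows the orange button facing that camera at (330,213), the red clip at (368,231) and the foot at (290,268). The enlarged crop shows the pointer next to the block, with the clip on the far edge of the boom. Next I fit the boom geometry.

```bash
cat > fit.py <<'E'
from h import *
from scipy.optimize import least_squares
def blob(X,p,m,lo,hi,box):
    q=m&(X[...,2]>lo)&(X[...,2]<hi)&(X[...,0]>box[0])&(X[...,0]<box[1])&(X[...,1]>box[2])&(X[...,1]<box[3]); return X[q]
E
python3 - <<'E'
from fit import *
box=(0.25,0.65,0.0,0.35)
for n in ['scene','side','wrist']:
    d=np.load(n+'0.npz'); X=d['X']; p=d['p'].astype(int); r,g,b=p[...,0],p[...,1],p[...,2]
    al=np.ones(r.shape,bool)
    def show(k,Q): print(n,k,len(Q), np.median(Q,0).round(4) if len(Q) else '', (Q.min(0).round(3),Q.max(0).round(3)) if len(Q) else '')
    show('blue cap',blob(X,p,(b>r+60)&(b>g+30),.10,.125,box))
    show('red',blob(X,p,(r>150)&(g<80)&(b<80),.10,.125,box))
    show('blocktop',blob(X,p,al,.150,.158,box))
    show('orange hi',blob(X,p,(r>180)&(g>80)&(g<160)&(b<90),.115,.16,box))
    show('pointer',blob(X,p,(r>180)&(g>80)&(g<160)&(b<90),.1,.115,box))
    show('pivcap',blob(X,p,al,.119,.125,(.48,.62,.14,.3)))
    Q=blob(X,p,al,.104,.110,box)
    if len(Q)>20:
        rect=cv2.minAreaRect((Q[:,:2]*1000).astype(np.float32)); show('top',Q); print(rect, cv2.boxPoints(rect).round(0).tolist())
    F=blob(X,p,al,.004,.03,(.48,.62,.14,.28)); show('foot',F)
    box2=(.35,.65,-.25,.0)
    show('bottle',blob(X,p,(r>g+40)&(abs(g-b)<40)&(r<250),.03,.08,box2)); show('bottop',blob(X,p,al,.08,.135,(.38,.5,-.2,0)))
    show('pcb',blob(X,p,(g>r+40)&(g>b+15),.004,.014,(.47,.6,-.18,-.05)))
E
```

```text
scene blue cap 36 [0.3215 0.0903 0.1104] (array([0.315, 0.084, 0.107]), array([0.329, 0.101, 0.112]))
scene red 12 [0.3941 0.1554 0.1084] (array([0.389, 0.149, 0.105]), array([0.397, 0.159, 0.109]))
scene blocktop 105 [0.4765 0.1684 0.1522] (array([0.46 , 0.154, 0.15 ]), array([0.496, 0.189, 0.154]))
scene orange hi 45 [0.4588 0.1815 0.1437] (array([0.451, 0.159, 0.115]), array([0.475, 0.192, 0.152]))
scene pointer 32 [0.4516 0.1594 0.1136] (array([0.396, 0.148, 0.108]), array([0.462, 0.168, 0.115]))
scene pivcap 28 [0.5212 0.188  0.1216] (array([0.48 , 0.158, 0.119]), array([0.555, 0.221, 0.125]))
scene top 1339 [0.398  0.1313 0.1068] (array([0.302, 0.071, 0.104]), array([0.581, 0.229, 0.11 ]))
((437.32220458984375, 155.28257751464844), (304.5963439941406, 50.56843948364258), 27.603994369506836) [[291.0, 107.0], [314.0, 62.0], [584.0, 203.0], [561.0, 248.0]]
scene foot 470 [0.5404 0.204  0.0138] (array([0.488, 0.144, 0.004]), array([0.599, 0.25 , 0.03 ]))
scene bottle 876 [ 0.4291 -0.1129  0.0576] (array([ 0.418, -0.121,  0.03 ]), array([ 0.465, -0.078,  0.08 ]))
scene bottop 657 [ 
[... 1829 characters left out ...]
ap 0  
wrist top 7436 [0.4007 0.1349 0.1067] (array([0.325, 0.075, 0.104]), array([0.496, 0.167, 0.11 ]))
((400.0416564941406, 137.42092895507812), (191.6329345703125, 48.98518371582031), 28.423986434936523) [[304.0, 113.0], [327.0, 70.0], [496.0, 161.0], [473.0, 205.0]]
wrist foot 760 [0.5534 0.1796 0.0129] (array([0.491, 0.14 , 0.004]), array([0.615, 0.191, 0.03 ]))
wrist bottle 1242 [ 0.4621 -0.074   0.0609] (array([ 0.423, -0.111,  0.03 ]), array([ 0.471, -0.065,  0.08 ]))
wrist bottop 1551 [ 0.4509 -0.0853  0.1027] (array([ 0.423, -0.113,  0.08 ]), array([ 0.467, -0.068,  0.13 ]))
wrist pcb 1075 [ 0.5322 -0.1093  0.007 ] (array([ 0.501, -0.14 ,  0.005]), array([ 0.568, -0.079,  0.01 ]))
```

```bash
python3 -m creep '[{"gripper":1,"linear":[0.29,-0.25,0],"delta_rot":[0,0,0.34]},{"gripper":1,"linear":[0.58,-0.497,0],"delta_rot":[0,0,0.686]},{"gripper":1,"linear":[0.58,-0.497,0],"delta_rot":[0,0,0.686]},{"gripper":1,"linear":[0.58,-0.497,0],"delta_rot":[0,0,0.686]},{"gripper":1,"linear":[0.58,-0.497,0],"delta_rot":[0,0,0.686]},{"gripper":1,"linear":[0.58,-0.497,0],"delta_rot":[0,0,0.686]},{"gripper":1,"linear":[0.58,-0.497,0],"delta_rot":[0,0,0.686]},{"gripper":1,"linear":[0.58,-0.497,0],"delta_rot":[0,0,0.686]},{"gripper":1,"linear":[0.58,-0.497,0],"delta_rot":[0,0,0.686]},{"gripper":1,"linear":[0.58,-0.497,0],"delta_rot":[0,0,0.686]},{"gripper":1,"linear":[0.58,-0.497,0],"delta_rot":[0,0,0.686]},{"gripper":1,"linear":[0.58,-0.497,0],"delta_rot":[0,0,0.686]}]'
python3 - <<'E'
from fit import *
c,T=shot('wrist'); save(c,'pics/w1.png'); X=cloud(c,T); np.savez('w1.npz',X=X,p=c['pixels'])
box=(0.25,0.65,0.0,0.35); p=c['pixels'].astype(int); r,g,b=p[...,0],p[...,1],p[...,2]; al=r>=0
for k,Q in [('red',blob(X,p,(r>150)&(g<80)&(b<80),.104,.125,box)),('blk',blob(X,p,al,.150,.158,box)),('pt',blob(X,p,(r>180)&(g>80)&(g<160)&(b<90),.107,.118,box)),('top',blob(X,p,al,.104,.110,box)),('cap',blob(X,p,al,.119,.125,(.5,.6,.16,.27)))]:
    if len(Q)>5: print(k,len(Q),Q.mean(0).round(4),np.array(cv2.minAreaRect((Q[:,:2]*1000).astype(np.float32))[0]).round(1),cv2.minAreaRect((Q[:,:2]*1000).astype(np.float32))[1:])
E
```

```text
time: 1.15
ee_pos: [0.4759, 0.1739, 0.2502]
orientation: [3.045, 0.771, -0.0]
ft_force: [0.0, -0.6, -0.3]
opening: 0.0852
gripper_force: 0.0
red 63 [0.3958 0.1574 0.1086] [396.6 155.7] ((10.318013191223145, 11.877593994140625), 26.563982009887695)
blk 1329 [0.4778 0.1749 0.1521] [475.5 178. ] ((33.071250915527344, 33.72384262084961), 29.459138870239258)
pt 26 [0.4444 0.1614 0.1133] [422.5 155.6] ((53.456275939941406, 17.235578536987305), 22.010967254638672)
top 9230 [0.4547 0.1653 0.1065] [442.  160.4] ((294.8064880371094, 47.03544616699219), 28.291309356689453)
cap 170 [0.5506 0.2172 0.1212] [550.6 217.1] ((10.918972969055176, 10.455971717834473), 73.17008972167969)
```

View pics/w1.png

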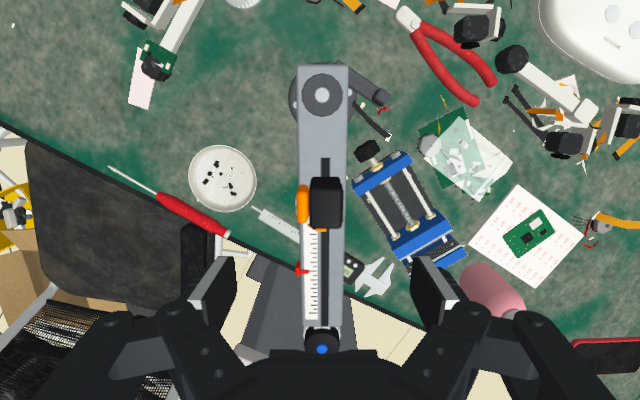

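The wrist view shows the boom vertical in the image, with the pivot at (322,95), the block at (326,203), the button on its left at (303,203) and the red clip at (300,271). I'm aligned over the grip, so I go down straddling it and close partly, without touching.

```bash
python3 -m creep '[{"gripper":1,"linear":[0.003,0,0.08],"delta_rot":[0,0,0]},{"gripper":1,"linear":[0.003,0,0.16],"delta_rot":[0,0,0]},{"gripper":1,"linear":[0.003,0,0.24],"delta_rot":[0,0,0]},{"gripper":1,"linear":[0.003,0,0.31],"delta_rot":[0,0,0]},{"gripper":1,"linear":[0.003,0,0.35],"delta_rot":[0,0,0]},{"gripper":1,"linear":[0.003,0,0.377],"delta_rot":[0,0,0]},{"gripper":0.58,"linear":[0.003,0,0.377],"delta_rot":[0,0,0]},{"gripper":0.58,"linear":[0.003,0,0.377],"delta_rot":[0,0,0]},{"gripper":0.58,"linear":[0.003,0,0.377],"delta_rot":[0,0,0]},{"gripper":0.58,"linear":[0.003,0,0.377],"delta_rot":[0,0,0]},{"gripper":0.58,"linear":[0.003,0,0.377],"delta_rot":[0,0,0]},{"gripper":0.58,"linear":[0.003,0,0.377],"delta_rot":[0,0,0]}]' 20
python3 - <<'E'
import numpy as np
# arc about pivot in tool axes (x towards pivot, y: tool y), start tcp at x=-0.085
for d in np.arange(5,61,5):
    a=np.radians(d) # world ccw; tool x dir angle 28.3 -> +d; tool y = tool x rotated -90 (z down)
    # tcp rel pivot: -0.085*(cos a, sin a) in (ex, ccw-90 of ex); y_tool=-that
    print(d, round((-.085*np.cos(a)+.085)/.3,3), round((.085*np.sin(a))/.3,3), round(-d/90,3))
E
```

```text
time: 2.2
ee_pos: [0.4769, 0.1745, 0.1378]
orientation: [3.046, 0.767, 0.002]
ft_force: [0.1, -0.7, -0.1]
opening: 0.0498
gripper_force: 0.0
5 0.001 0.025 -0.056
10 0.004 0.049 -0.111
15 0.01 0.073 -0.167
20 0.017 0.097 -0.222
25 0.027 0.12 -0.278
30 0.038 0.142 -0.333
35 0.051 0.163 -0.389
40 0.066 0.182 -0.444
45 0.083 0.2 -0.5
50 0.101 0.217 -0.556
55 0.121 0.232 -0.611
60 0.142 0.245 -0.667
```

```bash
python3 -m creep '[{"gripper":0.48,"linear":[0,0,0],"delta_rot":[0,0,0]},{"gripper":0.48,"linear":[0,0,0],"delta_rot":[0,0,0]},{"gripper":0.48,"linear":[0,0.01,0],"delta_rot":[0,0,-0.022]},{"gripper":0.48,"linear":[0.001,0.025,0],"delta_rot":[0,0,-0.056]},{"gripper":0.48,"linear":[0.003,0.037,0],"delta_rot":[0,0,-0.083]},{"gripper":0.48,"linear":[0.004,0.049,0],"delta_rot":[0,0,-0.111]},{"gripper":0.48,"linear":[0.007,0.061,0],"delta_rot":[0,0,-0.139]},{"gripper":0.48,"linear":[0.01,0.073,0],"delta_rot":[0,0,-0.167]},{"gripper":0.48,"linear":[0.013,0.085,0],"delta_rot":[0,0,-0.194]},{"gripper":0.48,"linear":[0.017,0.097,0],"delta_rot":[0,0,-0.222]},{"gripper":0.48,"linear":[0.019,0.102,0],"delta_rot":[0,0,-0.233]},{"gripper":0.48,"linear":[0.019,0.102,0],"delta_rot":[0,0,-0.233]}]' 20
cat > look.py <<'E'
import sys
from fit import *
P=np.array([.551,.216])
s=ctrl.sense(); print(s['time'],s['ee_pos'].round(4),s['ft_force'].round(1),s['opening'],s['gripper_force'])
e=s['ee_pos'][:2]-P; t=R.from_rotvec(s['orientation']).as_matrix()
print('tcp r,ang',np.hypot(*e).round(4),np.degrees(np.arctan2(e[1],e[0])).round(1)%360,'tool x ang',np.degrees(np.arctan2(t[1,0],t[0,0])).round(1))
for n in sys.argv[2:]:
    c,T=shot(n); save(c,f'pics/{n}{sys.argv[1]}.png'); X=cloud(c,T); np.savez(f'{n}{sys.argv[1]}.npz',X=X,p=c['pixels'])
    p=c['pixels'].astype(int); r,g,b=p[...,0],p[...,1],p[...,2]; box=(.25,.65,-.16,.3)
    def rep(k,Q):
        if len(Q)<4: return
        m=np.median(Q,0); d=m[:2]-P; print(n,k,len(Q),m.round(4),'r',np.hypot(*d).round(4),'ang',(np.degrees(np.arctan2(d[1],d[0]))%360).round(1))
    rep('cap',blob(X,p,(b>r+60)&(b>g+30),.103,.125,box)); rep('red',blob(X,p,(r>150)&(g<80)&(b<80),.104,.118,box))
    rep('pt',blob(X,p,(r>180)&(g>80)&(g<160)&(b<90),.107,.1165,box))
    rep('bottle',blob(X,p,(r>g+40)&(abs(g-b)<40)&(r<250),.03,.08,(.38,.5,-.2,0)))
    Q=blob(X,p,r>=0,.1045,.1095,box)
    if len(Q)>50:
        Q=Q[np.hypot(*(Q[:,:2]-P).T)<.235]; l=cv2.fitLine((Q[:,:2]*1000).astype(np.float32),cv2.DIST_HUBER,0,.01,.01).ravel(); print(n,'boom line ang',np.degrees(np.arctan2(l[1],l[0])).round(2)%180,len(Q))
E
python3 look.py 2 wrist scene side
```

```text
time: 3.2
ee_pos: [0.4964, 0.15, 0.1372]
orientation: [2.856, 1.308, 0.0]
ft_force: [-0.8, -0.7, -0.2]
opening: 0.0408
gripper_force: 0.0
3.2 [0.4964 0.15   0.1372] [-0.8 -0.7 -0.2] 0.04080930273950227 0.0
tcp r,ang 0.0856 230.4 tool x ang 49.2
wrist bottle 324 [ 0.4638 -0.0743  0.0375] r 0.3031 ang 253.3
wrist boom line ang 50.61 13954
scene cap 38 [0.3905 0.0084 0.1111] r 0.2624 ang 232.3
scene red 12 [0.4305 0.0983 0.1075] r 0.1685 ang 224.3
scene pt 28 [0.4818 0.1266 0.1141] r 0.1131 ang 232.3
scene bottle 865 [ 0.4288 -0.1129  0.0575] r 0.3509 ang 249.6
scene boom line ang 51.0 938
side cap 16 [0.3919 0.0114 0.109 ] r 0.2592 ang 232.1
side red 6 [0.4307 0.0976 0.1071] r 0.1688 ang 224.5
side pt 8 [0.4771 0.1286 0.1113] r 0.1145 ang 229.8
side bottle 63 [ 0.4446 -0.0723  0.0755] r 0.3073 ang 249.7
side boom line ang 54.07 612
```

```bash
python3 -m creep '[{"gripper":0.48,"linear":[0,0.01,0],"delta_rot":[0,0,-0.022]},{"gripper":0.48,"linear":[0.001,0.025,0],"delta_rot":[0,0,-0.056]},{"gripper":0.48,"linear":[0.003,0.037,0],"delta_rot":[0,0,-0.083]},{"gripper":0.48,"linear":[0.004,0.049,0],"delta_rot":[0,0,-0.111]},{"gripper":0.48,"linear":[0.007,0.061,0],"delta_rot":[0,0,-0.139]},{"gripper":0.48,"linear":[0.01,0.073,0],"delta_rot":[0,0,-0.167]},{"gripper":0.48,"linear":[0.013,0.085,0],"delta_rot":[0,0,-0.194]},{"gripper":0.48,"linear":[0.017,0.097,0],"delta_rot":[0,0,-0.222]},{"gripper":0.48,"linear":[0.022,0.108,0],"delta_rot":[0,0,-0.25]},{"gripper":0.48,"linear":[0.027,0.12,0],"delta_rot":[0,0,-0.278]},{"gripper":0.48,"linear":[0.032,0.131,0],"delta_rot":[0,0,-0.305]},{"gripper":0.48,"linear":[0.032,0.131,0],"delta_rot":[0,0,-0.305]}]' 20
python3 look.py 3 scene side
```

```text
time: 4.35
ee_pos: [0.5326, 0.1318, 0.1372]
orientation: [2.463, 1.95, 0.0]
ft_force: [0.2, 0.9, -0.0]
opening: 0.0411
gripper_force: 0.0
4.35 [0.5326 0.1318 0.1372] [ 0.2  0.9 -0. ] 0.041106773626106985 0.0
tcp r,ang 0.0862 257.7 tool x ang 76.7
scene cap 36 [ 0.498  -0.0416  0.1106] r 0.263 ang 258.4
scene red 11 [0.4928 0.0549 0.1087] r 0.1713 ang 250.1
scene pt 35 [0.5259 0.1044 0.1136] r 0.1143 ang 257.3
scene bottle 869 [ 0.4291 -0.1129  0.0576] r 0.3507 ang 249.7
scene boom line ang 83.64 960
side cap 13 [ 0.5028 -0.0414  0.1089] r 0.2619 ang 259.4
side red 5 [0.4948 0.0592 0.1067] r 0.1666 ang 250.3
side bottle 296 [ 0.4413 -0.0708  0.0607] r 0.307 ang 249.1
side boom line ang 80.39 474
```

```bash
python3 -m creep '[{"gripper":0.48,"linear":[0,0.007,0],"delta_rot":[0,0,-0.016]},{"gripper":0.48,"linear":[0,0.014,0],"delta_rot":[0,0,-0.032]},{"gripper":0.48,"linear":[0.001,0.021,0],"delta_rot":[0,0,-0.048]},{"gripper":0.48,"linear":[0.001,0.028,0],"delta_rot":[0,0,-0.063]},{"gripper":0.48,"linear":[0.002,0.035,0],"delta_rot":[0,0,-0.08]},{"gripper":0.48,"linear":[0.003,0.042,0],"delta_rot":[0,0,-0.095]},{"gripper":0.48,"linear":[0.003,0.042,0],"delta_rot":[0,0,-0.095]}]' 20
python3 look.py 4 scene side
```

```text
time: 5.03
ee_pos: [0.545, 0.1298, 0.1372]
orientation: [2.311, 2.128, 0.0]
ft_force: [-0.7, 0.4, 0.0]
opening: 0.041
gripper_force: 0.0
5.0333 [0.545  0.1298 0.1372] [-0.7  0.4  0. ] 0.041017202574129004 0.0
tcp r,ang 0.0864 266.0 tool x ang 85.3
scene cap 39 [ 0.5307 -0.0465  0.111 ] r 0.2633 ang 265.6
scene red 12 [0.5136 0.0483 0.1066] r 0.1718 ang 257.4
scene pt 33 [0.5392 0.1004 0.1134] r 0.1162 ang 264.2
scene bottle 866 [ 0.4289 -0.1129  0.0577] r 0.3508 ang 249.6
scene boom line ang 90.53 991
side cap 13 [ 0.5317 -0.0406  0.1089] r 0.2574 ang 265.7
side red 5 [0.5135 0.0546 0.1066] r 0.1657 ang 256.9
side bottle 298 [ 0.441  -0.0705  0.0605] r 0.3069 ang 249.0
side boom line ang 86.51 444
```

```bash
python3 -m creep '[{"gripper":0.48,"linear":[0,0.005,0],"delta_rot":[0,0,-0.01]},{"gripper":0.48,"linear":[0,0.01,0],"delta_rot":[0,0,-0.02]},{"gripper":0.48,"linear":[0,0.01,0],"delta_rot":[0,0,-0.02]}]' 20
python3 look.py 5 scene side
```

```text
time: 5.38
ee_pos: [0.5474, 0.1296, 0.1371]
orientation: [-2.276, -2.164, 0.001]
ft_force: [-4.3, 2.6, 1.7]
opening: 0.0407
gripper_force: 1.9
5.3833 [0.5474 0.1296 0.1371] [-4.3  2.6  1.7] 0.04067480106895071 1.938994824886322
tcp r,ang 0.0864 267.6 tool x ang 87.1
scene cap 38 [ 0.5305 -0.0464  0.1102] r 0.2632 ang 265.5
scene red 13 [0.514  0.0496 0.1071] r 0.1705 ang 257.5
scene pt 31 [0.5393 0.1002 0.1131] r 0.1164 ang 264.2
scene bottle 870 [ 0.4288 -0.1127  0.0574] r 0.3507 ang 249.6
scene boom line ang 90.43 1003
side cap 13 [ 0.5321 -0.0413  0.1087] r 0.258 ang 265.8
side red 7 [0.5136 0.0544 0.106 ] r 0.1659 ang 257.0
side bottle 294 [ 0.4408 -0.0709  0.0607] r 0.3073 ang 249.0
side boom line ang 86.68 482
```

The boom is at its stop: the head no longer moves and the push reads about 4 N. I square up, keep a slight bias into the stop and squeeze.

```bash
python3 -m creep '[{"gripper":0.48,"linear":[0,-0.006,0],"delta_rot":[0,0,0.016]},{"gripper":0.3,"linear":[0,-0.006,0],"delta_rot":[0,0,0.016]},{"gripper":0.2,"linear":[0,-0.006,0],"delta_rot":[0,0,0.016]},{"gripper":0.2,"linear":[0,-0.006,0],"delta_rot":[0,0,0.016]},{"gripper":0.2,"linear":[0,-0.006,0],"delta_rot":[0,0,0.016]},{"gripper":0.2,"linear":[0,-0.006,0],"delta_rot":[0,0,0.016]}]' 40
python3 look.py 6 scene side
```

```text
time: 5.98
ee_pos: [0.5459, 0.1295, 0.1374]
orientation: [2.305, 2.135, -0.0]
ft_force: [-4.6, -0.3, 6.1]
opening: 0.03
gripper_force: 42.0
5.9833 [0.5459 0.1295 0.1374] [-4.6 -0.3  6.1] 0.03000953419781739 41.96225166320801
tcp r,ang 0.0866 266.6 tool x ang 85.6
scene cap 39 [ 0.5311 -0.0458  0.1103] r 0.2626 ang 265.6
scene red 13 [0.5137 0.0491 0.1072] r 0.171 ang 257.4
scene pt 31 [0.5399 0.101  0.1131] r 0.1155 ang 264.5
scene bottle 868 [ 0.4291 -0.1127  0.0577] r 0.3506 ang 249.7
scene boom line ang 89.99 1018
side cap 13 [ 0.5331 -0.0433  0.1083] r 0.26 ang 266.0
side red 4 [0.5147 0.055  0.108 ] r 0.165 ang 257.3
side bottle 295 [ 0.4411 -0.0711  0.0605] r 0.3074 ang 249.0
side boom line ang 86.83 466
```

Opening of 30 mm means the button is fully pressed, and the boom is still at its stop. I pull out about 45 mm along the boom, then measure.

```bash
python3 -m creep '[{"gripper":0.2,"linear":[-0.008,0,0],"delta_rot":[0,0,0]},{"gripper":0.2,"linear":[-0.025,0,0],"delta_rot":[0,0,0]},{"gripper":0.2,"linear":[-0.045,0,0],"delta_rot":[0,0,0]},{"gripper":0.2,"linear":[-0.065,0,0],"delta_rot":[0,0,0]},{"gripper":0.2,"linear":[-0.085,0,0],"delta_rot":[0,0,0]},{"gripper":0.2,"linear":[-0.105,0,0],"delta_rot":[0,0,0]},{"gripper":0.2,"linear":[-0.12,0,0],"delta_rot":[0,0,0]},{"gripper":0.2,"linear":[-0.133,0,0],"delta_rot":[0,0,0]},{"gripper":0.2,"linear":[-0.14,0,0],"delta_rot":[0,0,0]},{"gripper":0.2,"linear":[-0.143,0,0],"delta_rot":[0,0,0]},{"gripper":0.2,"linear":[-0.143,0,0],"delta_rot":[0,0,0]}]' 40
python3 look.py 7 scene side wrist; python3 - <<'E'
import cv2,numpy as np
from h import *
a=cv2.imread('pics/scene7.png'); b=cv2.imread('pics/side7.png'); w=cv2.imread('pics/wrist7.png')
def at(img,n):
    X=np.load(n+'7.npz')['X']; d=np.linalg.norm(X-np.array([.525,.06,.11]),axis=-1); d[np.isnan(d)]=9; v,u=np.unravel_index(d.argmin(),d.shape); print(n,u,v)
    v=min(max(v,25),374);u=min(max(u,40),599); return cv2.resize(img[v-25:v+25,u-40:u+40],(640,400),interpolation=cv2.INTER_CUBIC)[:290]
cv2.imwrite('pics/c7.png',np.vstack([at(a,'scene'),at(b,'side')]))
E
```

```text
time: 7.0
ee_pos: [0.5427, 0.0865, 0.1374]
orientation: [2.305, 2.134, 0.0]
ft_force: [-3.4, 2.4, 5.6]
opening: 0.0302
gripper_force: 42.2
7.0 [0.5427 0.0865 0.1374] [-3.4  2.4  5.6] 0.0302402182115705 42.22364902496338
tcp r,ang 0.1297 266.3 tool x ang 85.6
scene cap 38 [ 0.5274 -0.0894  0.1108] r 0.3063 ang 265.6
scene red 12 [0.514  0.0494 0.1066] r 0.1707 ang 257.5
scene pt 36 [0.5365 0.0582 0.1135] r 0.1585 ang 264.8
scene bottle 870 [ 0.429  -0.1132  0.0575] r 0.3511 ang 249.7
scene boom line ang 88.4 991
side cap 12 [ 0.53   -0.0866  0.1084] r 0.3034 ang 266.0
side red 4 [0.515  0.0522 0.1062] r 0.1677 ang 257.6
side bottle 288 [ 0.4404 -0.0713  0.0604] r 0.3078 ang 248.9
side boom line ang 84.71 493
wrist cap 11 [0.5228 0.1297 0.1042] r 0.0908 ang 251.9
wrist bottle 131 [ 0.4369 -0.0668  0.0458] r 0.3049 ang 248.0
wrist boom line ang 85.1 20158
scene 341 211
side 331 202
```

View pics/c7.png

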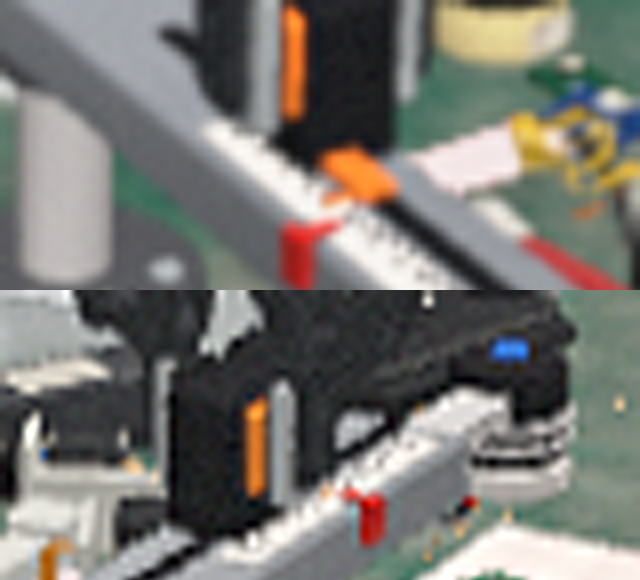

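View pics/wrist7.png

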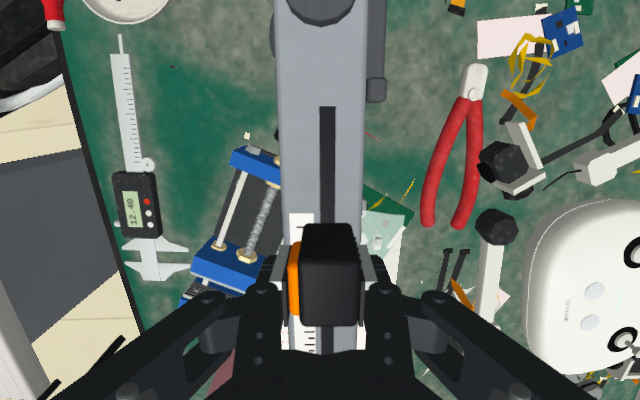

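The scene crop (top) shows the thin orange pointer at about crop (335,197), just short of the red bar at (320,230). The side crop shows the pointer at (328,492) and the bar at (348,495). In the wrist view the block is held and the button pressed. I intersect these rays with the scale plane to get the remaining distance.

```bash
cat > ray.py <<'E'
from h import *
P=np.array([.551,.216])
def hit(n,uv,z=.109):
    d=np.load(n+'0.npz'); T=d['T']
    q=cv2.undistortPoints(np.array([[uv]],float),d['K'],np.array([float(d['k']),0,0,0])).ravel()
    r=T[:3,:3]@np.array([q[0],-q[1],-1]); X=T[:3,3]+r*(z-T[2,3])/r[2]
    a=np.radians(265.6); D=X[:2]-P; return (round(D@[np.cos(a),np.sin(a)],4), round(D@[-np.sin(a),np.cos(a)],4))
def crop(o,x,y): return (o[0]+(x+.5)/8-.5, o[1]+(y+.5)/8-.5)
E
python3 - <<'E'
from ray import *
so=(301,186); io=(291,177)
for k,x,y in [('pt tip',326,199),('pt mid',340,194),('bar end',338,225),('bar mid',318,230)]: print('scene',k,hit('scene',crop(so,x,y)))
for k,x,y in [('pt',328,202),('bar',346,205),('bar2',355,204)]: print('side',k,hit('side',crop(io,x,y)))
# red pixels raw, scene & side
for n,z in [('scene',.109),('side',.109)]:
    p=cv2.imread(f'pics/{n}7.png').astype(int); b,g,r=p[...,0],p[...,1],p[...,2]
    for nm,m in [('red',(r>130)&(g<110)&(b<110)&(r-g>70)),('or',(r>170)&(g>80)&(g<190)&(r-b>50))]:
        for v,u in np.argwhere(m):
            h=hit(n,(u,v),z)
            if .12<h[0]<.18 and abs(h[1])<.03: print(n,nm,u,v,h,p[v,u][::-1].tolist())
E
```

```text
scene pt tip (np.float64(0.157), np.float64(-0.01))
scene pt mid (np.float64(0.1564), np.float64(-0.0059))
scene bar end (np.float64(0.1691), np.float64(-0.014))
scene bar mid (np.float64(0.169), np.float64(-0.0193))
side pt (np.float64(0.1609), np.float64(-0.0108))
side bar (np.float64(0.1615), np.float64(-0.0166))
side bar2 (np.float64(0.1636), np.float64(-0.0185))
scene red 342 205 (np.float64(0.1387), np.float64(0.0023)) [214, 107, 42]
scene red 346 205 (np.float64(0.1422), np.float64(0.009)) [187, 94, 40]
scene red 341 206 (np.float64(0.1414), np.float64(-0.0015)) [165, 84, 39]
scene red 348 210 (np.float64(0.1612), np.float64(0.0019)) [192, 94, 33]
scene red 349 210 (np.float64(0.1621), np.float64(0.0035)) [166, 86, 42]
scene red 336 214 (np.float64(0.1644), np.float64(-0.0257)) [161, 88, 89]
scene red 337 214 (np.float64(0.1652), np.float64(-0.0241)) [215, 76, 75]
scene red 338 214 (np.float64(0.1661), np.float64(-0.0225)) [209, 87, 87]
scene red 339 214 (np.float64(0.1669), np.float64(-0.0209)) [223, 99, 96]
scene red 340 214 (np.float64(0.1678), np.float64(-0.0192)) [241, 10
[... 6626 characters left out ...]
64(0.1599), np.float64(0.015)) [208, 119, 43]
side or 323 200 (np.float64(0.1611), np.float64(0.0129)) [207, 116, 45]
side or 322 201 (np.float64(0.1541), np.float64(0.0116)) [207, 118, 44]
side or 323 201 (np.float64(0.1553), np.float64(0.0095)) [194, 101, 27]
side or 331 202 (np.float64(0.1592), np.float64(-0.0102)) [222, 172, 133]
side or 333 202 (np.float64(0.1616), np.float64(-0.0143)) [224, 172, 167]
side or 334 202 (np.float64(0.1628), np.float64(-0.0163)) [225, 91, 79]
side or 335 202 (np.float64(0.164), np.float64(-0.0184)) [240, 95, 89]
side or 337 202 (np.float64(0.1664), np.float64(-0.0225)) [203, 128, 129]
side or 338 202 (np.float64(0.1676), np.float64(-0.0245)) [177, 124, 122]
```

```bash
python3 - <<'E'
from fit import *
P=np.array([.551,.216]); a=np.radians(208.5); U=np.array([np.cos(a),np.sin(a)]); V=np.array([-U[1],U[0]])
ims=[]
for n,c in [('wrist0',(45,25)),('w1',(305,250))]:
    d=np.load(n+'.npz'); X=d['X']; p=d['p'].astype(int); r,g,b=p[...,0],p[...,1],p[...,2]
    s=(X[...,:2]-P)@U; t=(X[...,:2]-P)@V
    for k,m in [('red',(r>130)&(r-g>80)&(r-b>80)&(g<90)&(X[...,2]>.1)&(s>.13)&(s<.22)&(abs(t)<.04)),('or',(r>170)&(g>80)&(g<170)&(b<100)&(X[...,2]>.1)&(X[...,2]<.118)&(s>.09)&(s<.13)&(abs(t)<.03))]:
        print(n,k,m.sum())
        for lo in np.arange(-.03,.03,.004):
            q=m&(t>=lo)&(t<lo+.004)
            if q.sum()>2: print('  t',lo.round(3),q.sum(),'s',np.percentile(s[q],[3,50,97]).round(4),'z',np.median(X[...,2][q]).round(4))
    im=cv2.cvtColor(d['p'],cv2.COLOR_RGB2BGR); u,v=c; u=max(u,45);v=max(v,30)
    ims.append(cv2.resize(im[v-30:v+30,u-45:u+45],(450,300),interpolation=cv2.INTER_CUBIC))
cv2.imwrite('pics/cw.png',np.vstack(ims))
E
```

```text
wrist0 red 136
  t -0.03 17 s [0.1603 0.1649 0.1696] z 0.1082
  t -0.026 71 s [0.1594 0.163  0.1692] z 0.1081
  t -0.022 27 s [0.1623 0.1644 0.167 ] z 0.1087
  t -0.018 21 s [0.1631 0.1641 0.1667] z 0.1089
wrist0 or 88
  t -0.006 8 s [0.1163 0.1178 0.119 ] z 0.1135
  t -0.002 43 s [0.1109 0.1154 0.1192] z 0.1135
  t 0.002 37 s [0.109  0.114  0.1188] z 0.1131
w1 red 72
  t -0.03 10 s [0.1597 0.1639 0.169 ] z 0.1081
  t -0.026 37 s [0.1595 0.1632 0.1682] z 0.1086
  t -0.022 15 s [0.1629 0.1644 0.1685] z 0.1085
  t -0.018 10 s [0.1626 0.1644 0.1652] z 0.1092
w1 or 30
  t -0.01 3 s [0.1168 0.1176 0.1181] z 0.1138
  t -0.006 9 s [0.117  0.1177 0.1184] z 0.1139
  t -0.002 12 s [0.1169 0.1181 0.1195] z 0.1137
  t 0.002 5 s [0.1171 0.1188 0.1209] z 0.1141
```

View pics/cw.png

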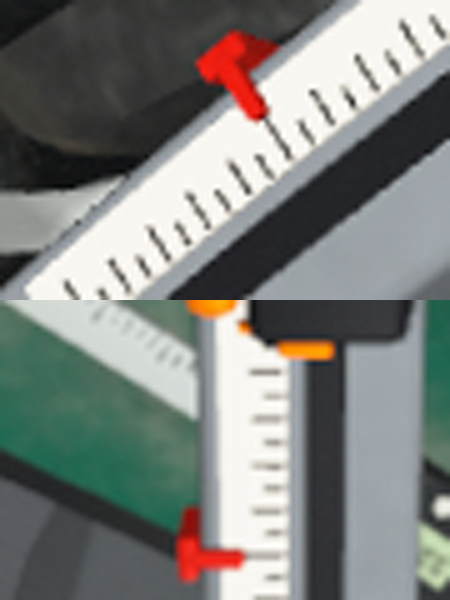

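Both wrist crops show the red bar at the long 50 mm tick: upper crop bar (258,112), tick (268,118); lower crop bar at y=557, tick at y=554. That offset is explained by the bar's height, so the mark is at about 0.050. The slide is at about 0.0432, so I pull about 6.8 mm more.

```bash
python3 -m creep '[{"gripper":0.2,"linear":[-0.008,0,0],"delta_rot":[0,0,0]},{"gripper":0.2,"linear":[-0.016,0,0],"delta_rot":[0,0,0]},{"gripper":0.2,"linear":[-0.0225,0,0],"delta_rot":[0,0,0]},{"gripper":0.2,"linear":[-0.0225,0,0],"delta_rot":[0,0,0]},{"gripper":0.2,"linear":[-0.0225,0,0],"delta_rot":[0,0,0]}]' 40
python3 look.py 8 scene side; python3 - <<'E'
from ray import *
# mean of several frames to cut noise
A={n:np.mean([cams.read_camera(n)['pixels'].astype(float) for _ in range(4)],0) for n in ['scene','side']}
np.savez('avg8.npz',**A)
out=[]
for n,(u,v) in [('scene',(341,211)),('side',(334,202))]:
    im=cv2.cvtColor(A[n].astype(np.uint8),cv2.COLOR_RGB2BGR)[v-12:v+12,u-20:u+20]
    im=cv2.resize(im,(480,288),interpolation=cv2.INTER_CUBIC); out.append(im)
    # overlay: line across boom at s=bar guess through projected points
    d=np.load(n+'0.npz'); T=d['T']; a=np.radians(265.6); U=np.array([np.cos(a),np.sin(a)]);V=np.array([-U[1],U[0]])
    for s in (.16,.165,.17):
        W=np.array([np.r_[P+s*U+t*V,.109] for t in (-.018,-.003)]); C=(W-T[:3,3])@T[:3,:3]
        C=np.stack([C[:,0],-C[:,1],-C[:,2]],1)
        q=cv2.projectPoints(C,np.zeros(3),np.zeros(3),d['K'],np.array([float(d['k']),0,0,0]))[0].reshape(-1,2)
        q=(q-[u-20,v-12]+.5)*12; print(n,s,q.round(0).tolist())
cv2.imwrite('pics/c8.png',np.vstack(out))
E
```

```text
time: 7.57
ee_pos: [0.5422, 0.0798, 0.1374]
orientation: [2.305, 2.134, 0.001]
ft_force: [-3.4, 2.6, 5.9]
opening: 0.0302
gripper_force: 42.3
7.5667 [0.5422 0.0798 0.1374] [-3.4  2.6  5.9] 0.03018649744856796 42.27664589881897
tcp r,ang 0.1364 266.3 tool x ang 85.6
scene cap 39 [ 0.5275 -0.0956  0.1104] r 0.3125 ang 265.7
scene red 12 [0.5141 0.0498 0.107 ] r 0.1702 ang 257.5
scene pt 37 [0.536  0.052  0.1135] r 0.1647 ang 264.8
scene bottle 867 [ 0.4289 -0.1128  0.0573] r 0.3507 ang 249.6
scene boom line ang 88.12 978
side cap 9 [ 0.5291 -0.0942  0.109 ] r 0.311 ang 266.0
side red 6 [0.5132 0.0558 0.1067] r 0.1646 ang 256.7
side bottle 293 [ 0.4408 -0.0703  0.0611] r 0.3068 ang 248.9
side boom line ang 84.63 490
scene 0.16 [[215.0, 163.0], [299.0, 142.0]]
scene 0.165 [[232.0, 177.0], [316.0, 155.0]]
scene 0.17 [[248.0, 190.0], [333.0, 169.0]]
side 0.16 [[246.0, 156.0], [180.0, 142.0]]
side 0.165 [[259.0, 148.0], [193.0, 134.0]]
side 0.17 [[271.0, 140.0], [205.0, 127.0]]
```

View pics/c8.png

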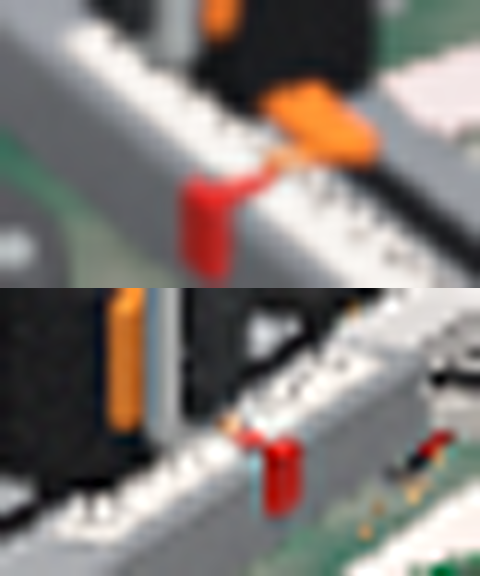

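The scene crop (top) shows the bar from (230,195) to (272,178) and the pointer sliver meeting it at about (285,160). The side crop shows the bar at (250,441) and the pointer at (228,425). They're aligned within about 1 px, so I refine with sub-pixel centroids, solving jointly for slide error and pointer height.

```bash
python3 - <<'E'
from ray import *
A=np.load('avg8.npz')
for n,us,vs in [('scene',range(337,348),range(204,219)),('side',range(326,340),range(196,208))]:
    p=A[n]; r,g,b=p[...,0],p[...,1],p[...,2]
    print(n,'(r-b | r-g) rows v, cols u',us[0])
    for v in vs: print(v,' '.join(f'{int(r[v,u]-b[v,u]):4d}/{int(r[v,u]-g[v,u]):3d}' for u in us))
    d=np.load(n+'0.npz'); T=d['T']; a=np.radians(265.6); U=np.array([np.cos(a),np.sin(a)]);V=np.array([-U[1],U[0]])
    def pr(s,t,z):
        C=(np.r_[P+s*U+t*V,z]-T[:3,3])@T[:3,:3]; return cv2.projectPoints(np.array([[C[0],-C[1],-C[2]]]),np.zeros(3),np.zeros(3),d['K'],np.array([float(d['k']),0,0,0]))[0].ravel()
    o=pr(.165,-.012,.109); print('base',o.round(2),'per mm s,t,z',[(pr(.165+x,-.012+y,.109+z)-o).round(3).tolist() for x,y,z in [(.001,0,0),(0,.001,0),(0,0,.001)]])
d=np.load('w1.npz'); X=d['X'];a=np.radians(208.5); U=np.array([np.cos(a),np.sin(a)]); V=np.array([-U[1],U[0]])
D=X[...,:2]-P; s=D@U; t=D@V; q=(X[...,2]>.150)&(X[...,2]<.157)&(abs(s-.085)<.05)&(abs(t)<.04)
print('block top s',np.percentile(s[q],[1,5,50,95,99]).round(4),'t',np.percentile(t[q],[1,50,99]).round(4))
E
```

```text
scene (r-b | r-g) rows v, cols u 337
204   -2/ -1   -3/ -1   -3/ -1   -4/ -1   -3/  0   -4/  0   -4/ -2   -6/ -3   -7/ -4   -7/ -3   -7/ -4
205    0/  1   -1/  0   -3/  0   -3/ -2   -4/ -1   -6/ -2    1/  2   15/ 13   27/ 20   47/ 34   48/ 36
206    5/  2    2/  3    0/  0   -4/ -2   -5/ -1    8/  8   60/ 41  113/ 71  138/ 87  184/112  189/113
207   13/  7    9/  6    3/  1   -2/  0    0/  3   54/ 37  147/ 92  201/119  203/115  203/107  201/105
208    8/  4    9/  5   10/  6    3/  3    1/  2   37/ 28  118/ 80  197/117  205/110  201/104  202/105
209    7/  4    9/  4   12/  6   13/  7    8/  4    5/  4   25/ 21  114/ 79  189/114  203/110  201/104
210    7/  3    7/  4    9/  5    8/  4   11/  6    8/  5    8/  6   38/ 27  117/ 80  189/113  201/112
211    6/  3    6/  2    6/  2    6/  2    6/  3   19/ 11   57/ 34   90/ 53  126/ 76  184/105  194/111
212    1/  2    4/  1    5/  0    4/  0    4/  1   27/ 17  116/ 77  125/ 75  105/ 60  120/ 75  117/ 80
213   43/ 46   15/ 15   29/ 24   47/ 40   65/ 59   91/ 82  139/114   65/ 48   39/ 25   33/ 22   20/ 14
214  139/139  120/121  127/124  1
[... 1624 characters left out ...]
 164/159   20/ 23
204    1/  0    9/  5   10/  5    8/  2   11/  5   12/  5    9/  4    0/ -2  -18/-15  -33/-28  131/126  128/125  139/136   17/ 17
205   10/  4   11/  5   12/  5   11/  5   11/  5   10/  6    2/  1   -6/ -3  -10/ -7  -26/-20  142/135  133/130  142/137   15/ 18
206   11/  6    9/  3   12/  6   12/  6    2/  1  -10/ -4   -5/ -1   -5/ -2  -10/ -9  -25/-19  143/138  140/133  142/135   18/ 21
207   12/  6   11/  5   10/  5    0/  0   -8/ -4   -5/ -3   -3/ -2   -3/ -1   -6/ -2  -19/-15  153/143  143/136  120/117   11/ 14
base [332.86 201.38] per mm s,t,z [[0.206, -0.13], [-0.366, -0.076], [0.003, -0.393]]
block top s [0.0683 0.0696 0.0838 0.0988 0.1005] t [-0.0168  0.001   0.014 ]
```

Solving both views gives a pointer about 2 mm above the bar and about 1 mm short of it. I nudge out 0.9 mm and check.

```bash
python3 -m creep '[{"gripper":0.2,"linear":[-0.003,0,0],"delta_rot":[0,0,0]},{"gripper":0.2,"linear":[-0.003,0,0],"delta_rot":[0,0,0]},{"gripper":0.2,"linear":[-0.003,0,0],"delta_rot":[0,0,0]},{"gripper":0.2,"linear":[-0.003,0,0],"delta_rot":[0,0,0]}]' 40
python3 look.py 9 scene side; python3 - <<'E'
from ray import *
for n,us,vs in [('scene',range(341,347),range(209,217)),('side',range(330,337),range(198,206))]:
    p=np.mean([cams.read_camera(n)['pixels'].astype(float) for _ in range(6)],0); r,g,b=p[...,0],p[...,1],p[...,2]
    for v in vs: print(v,' '.join(f'{int(r[v,u]-b[v,u]):4d}/{int(r[v,u]-g[v,u]):3d}' for u in us))
E
```

```text
time: 8.4
ee_pos: [0.5422, 0.079, 0.1374]
orientation: [2.305, 2.134, 0.001]
ft_force: [-3.0, 1.9, 4.4]
opening: 0.03
gripper_force: 42.3
8.4 [0.5422 0.079  0.1374] [-3.   1.9  4.4] 0.03004867119325292 42.30995714664459
tcp r,ang 0.1373 266.3 tool x ang 85.6
scene cap 37 [ 0.5269 -0.0957  0.1104] r 0.3126 ang 265.6
scene red 12 [0.5138 0.0501 0.1073] r 0.17 ang 257.4
scene pt 37 [0.5356 0.0508 0.1133] r 0.1659 ang 264.7
scene bottle 873 [ 0.429  -0.1127  0.0575] r 0.3506 ang 249.6
scene boom line ang 88.31 987
side cap 9 [ 0.5265 -0.0925  0.109 ] r 0.3095 ang 265.5
side red 6 [0.5137 0.0542 0.1059] r 0.1661 ang 257.0
side bottle 288 [ 0.4412 -0.0706  0.0604] r 0.3069 ang 249.0
side boom line ang 83.95 482
209    5/  3    3/  3   23/ 19  114/ 80  190/115  203/109
210   12/  6    8/  4    6/  4   34/ 25  113/ 76  187/114
211    6/  3   11/  6   25/ 15   58/ 34  110/ 69  164/103
212    5/  1   23/ 13   88/ 56  119/ 72  137/ 85  142/ 88
213   65/ 58   89/ 78  140/109   95/ 69   58/ 43   50/ 34
214  155/150  131/125   75/ 67   12/  5    5/  2   12/  7
215   79/ 79   39/ 36   12/  8    4/  0    5/  2    7/  4
216    2/  6    0/  1    5/  2    6/  3    6/  3    8/  4
198   -4/ -2   -4/ -1   -3/ -4   -4/ -1    0/  0   -3/  0    3/  1
199   -5/ -2   -7/ -2   -8/ -4   -4/ -2    2/  1    3/  1   12/  5
200   -4/ -1   -5/ -2   28/ 19   48/ 30    0/ -2    6/  0    6/  1
201   -2/ -2   -2/ -1   47/ 28  144/ 78   34/ 32   14/  9    3/ -2
202    4/  1    5/  1    2/ -1   78/ 65  140/132  150/142   37/ 33
203   10/  3    8/  2    6/  1   16/ 10   40/ 40   36/ 37  164/159
204   10/  5   11/  5   10/  3    0/ -1  -18/-14  -33/-27  132/128
205   11/  5   11/  6    2/  1   -6/ -2  -11/ -7  -26/-21  139/134
```

```bash
python3 -c "
from rig import workorder
print(workorder.sign_off())"
```

```text
the job is handed in; nothing more can be done
None
```

The job is handed in: the boom is at its end stop, the button is squeezed at about 42 N, the arm is out about 51 mm with the pointer on the red mark to within about 1 mm, and the bottle has not moved; I did not re-measure the board or the swab tub after the swing.

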